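# Feed one collar into the bin

## Task

Press the feeder's plunger once, all the way down, and let it spring back up, so that the feeder ejects a single collar onto its deck. Then push that collar with the fingertips sideways along the deck and off the edge on the side where the low open bin stands, so that it drops into the bin. Pick nothing up, keep the other collars in the feeder, and leave the things standing round it where they are.

Things in the scene. Friction and masses are not known exactly. Their poses are not given: they have to be found in the camera images.
- feeder: collar feeder, fixed to the desk: a 56 mm wide grey pedestal with, from front to back, a flat dark landing deck, a square upright magazine (34 x 34 mm, slotted front, top 102 mm above the desk) and a low drive housing (x = 17 to 95 mm, top 76 mm up) with the plunger. Origin at desk level on the magazine's axis; x points from the deck back to the plunger, z up; the deck's open sides are +y and -y
- magazine (a point): point on the magazine's axis, on its floor (62 mm above the desk), where the lowest collar stands at the start
- deck (a point): point on the deck's top, 62 mm above the desk, 34.5 mm in front of the magazine's axis, where an ejected collar comes to lie (within some mm). In the feeder's frame the deck is x = -69 to -17 mm (magazine wall), y = -56 to 56 mm; a lip 5 mm high runs along its front edge (x = -69 to -65), the side edges are plain and jut out over the bin's near rim
- plunger_top (a point): centre of the top face of the plunger's black round head, 32 mm across, 58 mm behind the magazine's axis, 106 mm above the desk when up; it moves with the plunger
- plunger (a joint): how far the plunger is pressed down, m: 0 up, 0.024 fully down at a stop; a spring returns it. 1.5 N starts it, about 6.5 N holds it down. A linkage moves the pusher behind the lowest collar 1.5 times as far forward (36 mm). Only a full press ejects the collar; on the return the next one drops into its place, and another press would eject that too
- collar_low: lowest of three like steel collars stacked in the magazine, the one to be ejected: a ring 23 mm in diameter, 12 mm high, about 30 g, lying flat; origin at the centre of its underside, z along its axis
- collar_mid: the middle collar of the stack (same size and origin), to stay in the magazine
- collar_top: the upper collar of the stack (same size and origin), to stay in the magazine
- bin: small low open bin, 147 mm (its x) by 107 mm (its y) at the rim, 52 mm high, inside about 116 x 76 mm with the floor 3 mm up; loose on the desk beside the deck, on its +y or its -y side, long side along the feeder's x; origin at the centre of its underside, about 87 mm sideways of the feeder's centre line
- tape: roll of masking tape, 100 mm across, 25 mm high, lying flat on the other side of the deck; origin at the centre of its underside; not to be disturbed
- flange: turned part with a round flange, 58 mm across, 30 mm high, standing beside the drive housing; origin at the centre of its underside; not to be disturbed
- loupe: small black loupe, 35 mm across, 40 mm high, standing on the other side of the drive housing; origin at the centre of its underside; not to be disturbed
- knob: knurled steel knob, 36 mm across, 22 mm high, standing on the desk in front of the deck; origin at the centre of its underside; not to be disturbed
There are look-alikes about, which are no part of the job. What is shaped like the collar_top but yellow is not meant. There is more than one size of the bin; the one meant has the size given above.

How it is judged:
On the way, in this order (a step that is already met when the one before it is completed fails the run):
1. the plunger is pressed all the way down (value of joint plunger above 0.0205 m).
2. the plunger is up again and one collar lies flat on the deck, clear of the magazine (value of joint plunger below 0.004 m and x of collar_low in the frame of feeder below -0.028 m and height (world z) of collar_low between 0.056 and 0.07 m and angle between collar_low's own z axis and vertical below 0.2 rad), for 0.1 s.
At the end, for the whole second after the job is handed in: The ejected collar lies at rest in the bin, the plunger is up, and the other two collars are still in the magazine (within 5 mm of its axis) (x of collar_low in the frame of bin between -0.06 and 0.06 m and y of collar_low in the frame of bin between -0.04 and 0.04 m and z of collar_low in the frame of bin between -0.005 and 0.03 m and linear speed of collar_low below 0.02 m/s and value of joint plunger below 0.004 m and horizontal distance between each of collar_mid, collar_top and magazine below 0.005 m and height (world z) of each of collar_mid, collar_top above 0.057 m); the robot touches nothing.
It fails at once if a second collar is pushed out of the magazine (horizontal distance between any of collar_mid, collar_top and magazine above 0.009 m).
It fails at once if a collar is lifted ((height (world z) of collar_low above 0.067 m and contact force between the fingers and collar_low above 0.5 N) or height (world z) of collar_mid above 0.088 m or height (world z) of collar_top above 0.1 m).
It fails at once if the fingers carry the collar down into the bin instead of pushing it off the deck (height (world z) of collar_low below 0.035 m and contact force between the fingers and collar_low above 0.5 N).
It fails at once if a bystander (tape, flanged part, loupe, knob) is shifted by more than 15 mm or lifted (distance of any of tape, flange, loupe, knob from where it was at the start of the episode above 0.015 m).
It fails at once if the bin is shifted by more than 25 mm or lifted (distance of bin from where it was at the start of the episode above 0.025 m).
It also fails if it takes over 48 s, if anything falls off the work surface, if the arm or the gripper's body presses on something with over 40 N, if the wrist force passes 120 N, or if a joint passes its speed limit or range.

## Robot

A 6-joint arm with a two-finger parallel gripper is mounted at the origin on a cart in front of the work surface, level with it; the furniture and walls round the work are solid. World frame = base frame: x ahead of the robot, y to its left, z up, the work surface at z = 0. Lengths are in m, angles in rad, forces in N, time in s.
With the tool pointing down it reaches from about 0.375 to 0.975 m from the base axis. Payload 3.8 kg.
Tool frame: the origin (TCP) lies at the very end of the fingers, on their centre line; the grasp point (between the pads) lies 19 mm behind it; z points along the fingers, y is the line along which they close (so a half turn about z gives the same grasp; the last joint's range is limited). The gripper opens to 85 mm and grips with 20 to 120 N. Pads are 22 mm wide; open, the fingers measure 114 mm over their backs; the gripper's body (76 mm by 85 mm) begins 54 mm behind the grasp point. The pads swing forward as they close: fully open they stand 13 mm farther back than shut.
Start: joints at [1.225, 0.264, 1.604, -0, 1.274, -0.037], TCP at [0.205, 0.643, 0.231] pointing down, gripper open.
Joint ranges: [-2.63, 2.63], [-0.94, 2.18], [0.31, 2.57], [-1.31, 4.45], [0, 2.66], [-2.55, 2.55]. Speed limits (rad/s): [2.57, 2.57, 3.14, 3.14, 3.14, 3.14].

## Interface

Orientations are given as a 3x3 rotation matrix whose columns are the frame's x, y, z axes.
In Python, from station import robot, eyes, spotter gives the robot as it stands.
- The arm moves only by the tool apply_moves, never from a script. Its argument "increments" is a list of rows, each a list of 6 numbers: the shift along the tool's x, y, z in m, then the turn, a rotation vector about the tool's x, y, z in degrees. In form: [[tx, ty, tz, ax, ay, az], ...]. A call has 1 to 12 rows; each row shifts and turns the commanded pose from where the row before left it, along the tool's axes as they then stand; what a row does not reach is not made up. A row lasts 1/12 s, in which the tool goes at most 41.7 mm and 7.16 degrees, less where a joint would pass 70% of its speed; a pose out of reach is approached as far as the arm can. A call with a gripper value outside its range is refused whole. "jaw" is the opening, from 0 (shut) to 1 (fully open), set as the call begins (left out, the last holds). The fingers move at their own pace and stop on an object; the grip force is fixed at half the most. Time passes only in rows, so rows that do not move let the fingers close. It gives the time, the measured TCP pose, the force, the opening and the grip force at its end, in the units of the state.
- robot.get_obs(): the state, without advancing time (a new reading comes with each control period).
- eyes.get_image(name): name is "scene" or "top" or "wrist"; returns a dict with "color" (420x560x3 uint8, blue, green, red), "vfov" (degrees; the focal length in pixels is half the picture's height over the tangent of half this angle, whatever the lens; pixels are square), "cx", "cy" (the principal point, pixels), "R" (3x3) and "t" (3): a world point X has camera coordinates R X + t; the wrist camera has in their place "hand_eye" (4x4, takes a point from camera to tool coordinates, whose origin is the TCP and whose axes are the flange's). Camera axes: x right, y down, z forward; pixel columns grow to the right and rows downward; lengths in m; the calibration is good to about 2 mm. A picture is of the moment at which its call begins: read the wrist's pose just before it. There is no depth.
- robot.hand_in(): hands the job in; it is judged then, once.
Trained networks look in the newest picture that a camera, given by its name, has taken for a name from the list of things; names that differ only in an ending like _2 or _b are one class to them, and where a whole thing is asked for, a point or a joint stands for the part that bears it (a point fixed in the world has none). Each returns a list of dicts, best first, with "confidence" (0 to 1); they miss things now and then, are a little off and sometimes report something else, mostly with a low value. They report only what shows in the picture. A call takes as long as a camera call. They do not tell look-alikes from the thing itself.
- spotter.spot_in(camera, name): "extent" ([left, top, right, bottom] as shares, 0 to 1, of the picture: columns of its width, rows of its height, round what is visible of it).
- spotter.cut_out(camera, name): "region" (420x560 bool, what is visible of it) and "extent" ([left, top, right, bottom] as shares, 0 to 1, of the picture: columns of its width, rows of its height, round what is visible of it).
- spotter.mark_of(camera, name): "centre" ([column, row] as shares, 0 to 1, of the picture: columns of its width, rows of its height: a listed point, or the origin of a listed thing).
The state is a dict: "time_s": time; "joint_positions": joint angles; "qvel": joint speeds; "joint_efforts": joint torques, N m; "position": TCP position; "eef_rot": TCP orientation; "wrist_force": force on the tool from outside, world axes, zero at the start; "ft_torque": the same for the moment, N m; "finger_gap": finger opening in m; "grip_force": force on a finger pad.
Only numpy, scipy, OpenCV 4.12 (cv2) and the standard library are available. Lean on these libraries where they do the work, as an engineer would, in place of code of your own. Each camera call takes 0.05 s, during which the arm holds its last target. There are 200 camera calls.

## Working session

There is one attempt and no reset: what is moved stays moved. The work goes in short steps, Python scripts to look and compute and a tool call to move; the robot and the scene stay as the last step left them, time stands still between calls to the robot, and variables do not carry over. Pictures are saved under pics/ and viewed, at most 10 in all, crops included, and the job is handed in when it is done.

Besides the shell and the picture viewer there is one more tool, called after "Request:" in YAML: its name, and indented under it one key for each argument. apply_moves: Moves the arm, as the interface text tells. Its arguments: {"type":"object","properties":{"increments":{"type":"array","items":{"type":"array","items":{"type":"number"}}},"jaw":{"type":"number"}},"required":["increments"]}

```bash
mkdir -p pics; cat > h.py <<'E'
import numpy as np,cv2
from station import robot,eyes,spotter
def cam(n):
    o=robot.get_obs(); im=eyes.get_image(n)
    f=im['color'].shape[0]/2/np.tan(np.radians(im['vfov'])/2)
    if 'R' in im: R=np.array(im['R']);t=np.array(im['t'])
    else:
        H=np.array(im['hand_eye']);Rt=np.array(o['eef_rot']);p=np.array(o['position'])
        Rw=Rt@H[:3,:3];c=Rt@H[:3,3]+p;R=Rw.T;t=-R@c
    return dict(im=im['color'],f=f,cx=im['cx'],cy=im['cy'],R=R,t=t)
def ray(c,u,v,z):
    d=c['R'].T@np.array([(u-c['cx'])/c['f'],(v-c['cy'])/c['f'],1]);o=-c['R'].T@c['t']
    return o+d*(z-o[2])/d[2]
def proj(c,X):
    q=c['R']@np.array(X)+c['t'];return np.array([c['cx'],c['cy']])+c['f']*q[:2]/q[2]
E
python3 - <<'E'
from h import *
np.set_printoptions(precision=4,suppress=True)
Z=dict(magazine=.062,deck=.062,plunger_top=.106,feeder=0,bin=0,tape=0,flange=0,loupe=0,knob=0,collar_low=.062,collar_top=.086)
ims=[]
for n in('top','scene'):
    c=cam(n);ims.append(c['im']);cv2.imwrite(f'pics/{n}0.png',c['im'])
    print(n,'cam at',-c['R'].T@c['t'])
    for k,z in Z.items():
        for m in spotter.mark_of(n,k)[:3]:
            u,v=m['centre'][0]*560,m['centre'][1]*420
            print(k,round(m['confidence'],2),np.round([u,v]),ray(c,u,v,z)[:2])
print(robot.get_obs())
E
```

```text
top cam at [0.4362 0.1149 0.9232]
magazine 0.59 [263. 194.] [0.5659 0.1935]
deck 0.58 [258. 209.] [0.5407 0.2023]
plunger_top 0.65 [275. 151.] [0.6319 0.1719]
feeder 0.66 [267. 198.] [0.569  0.1921]
bin 0.63 [308. 235.] [0.5009 0.1155]
bin 0.62 [383. 158.] [ 0.6475 -0.022 ]
loupe 0.87 [238. 140.] [0.6774 0.2495]
knob 0.55 [248. 264.] [0.4468 0.223 ]
knob 0.37 [261. 210.] [0.5466 0.2028]
collar_top 0.66 [243. 307.] [0.3748 0.2194]
collar_top 0.54 [370. 216.] [0.5295 0.0116]
collar_top 0.52 [261. 210.] [0.5355 0.1942]
scene cam at [-0.1113  0.5244  0.5826]
magazine 0.84 [221. 212.] [0.5816 0.1841]
deck 0.87 [226. 230.] [0.5303 0.2032]
plunger_top 0.47 [211. 179.] [0.6233 0.1795]
feeder 0.56 [224. 245.] [0.5681 0.1908]
bin 0.79 [280. 251.] [0.4978 0.1167]
bin 0.76 [296. 191.] [ 0.6462 -0.0219]
tape 0.7 [177. 266.] [0.5609 0.2854]
tape 0.64 [167. 224.] [0.6867 0.2479]
flange 0.76 [248. 211.] [0.6359 0.0987]
loupe 0.73 [167. 225.] [0.6834 0.2498]
loupe 0.55 [221. 209.] [0.672  0.1389]
loupe 0.43 [218. 204.] [0.6924 0.1353]
knob 0.72 [244. 293.] [0.4409 0.224 ]
knob 0.58 [177. 266.] [0.5622 0.285 ]
collar_low 0.4 [220. 216.] [0.5705 0.1918]
collar_top 0.71 [266. 321.] [0.2997 0.2718]
collar_top 0.58 [217. 202.] [0.5807 0.1917]
collar_top 0.47 [319. 220.] [0.44   0.0785]
{'time_s': 1.2, 'joint_positions': array([ 1.2251,  0.2639,  1.604 ,  0.    ,  1.2737, -0.0369]), 'qvel': array([ 0.0001,  0.0018, -0.0001, -0.0003, -0.0016, -0.0013]), 'joint_efforts': array([ -0.0026, -51.5055, -36.7726,   0.0001,   0.0005,   0.    ]), 'position': array([0.2052, 0.6431, 0.2313]), 'eef_rot': array([[-0.9527,  0.3039, -0.    ],
       [ 0.3039,  0.9527,  0.    ],
       [ 0.    ,  0.    , -1.    ]]), 'wrist_force': array([-1.0805, -0.3793, -0.5305]), 'ft_torque': array([0.025 , 0.043 , 0.0382]), 'grip_force': 0.0, 'finger_gap': 0.08538483257121735}
```

View pics/top0.png

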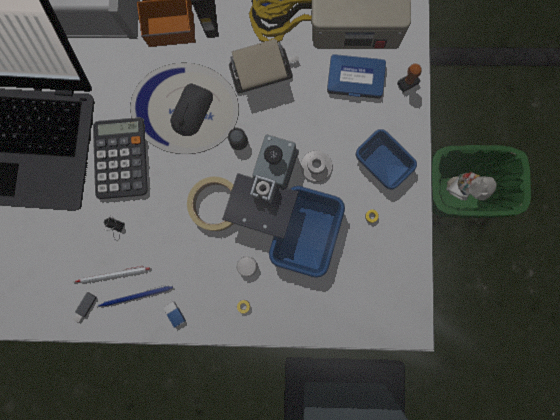

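View pics/scene0.png

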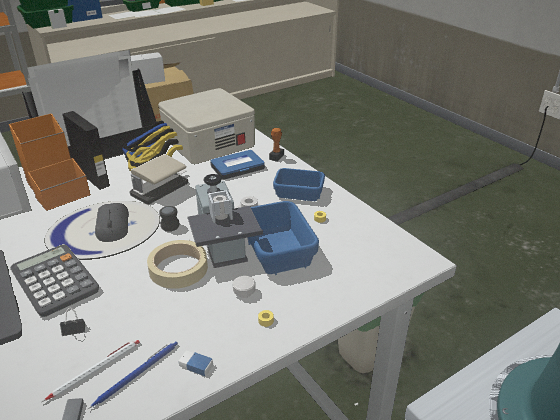

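The top view shows the feeder's deck at about (262,207), magazine top at (263,187), plunger at (274,155) and the large bin at (308,232), which puts the bin on the feeder's -y side. The scene view agrees. I'll check a fitted pose with an overlay.

```bash
cat >> h.py <<'E'
def fw(p,P):
    c,s=np.cos(p[2]),np.sin(p[2]);return [p[0]+c*P[0]-s*P[1],p[1]+s*P[0]+c*P[1],P[2]]
def overlay(c,p,box,sc,name):
    im=cv2.resize(c['im'][box[1]:box[3],box[0]:box[2]],None,fx=sc,fy=sc,interpolation=cv2.INTER_CUBIC)
    px=lambda P:((proj(c,fw(p,P))-box[:2]+.5)*sc)
    sh=[[(-.069,-.056,.062),(-.069,.056,.062),(-.017,.056,.062),(-.017,-.056,.062)],
        [(-.017,-.017,.102),(-.017,.017,.102),(.017,.017,.102),(.017,-.017,.102)],
        [(.058+.016*np.cos(a),.016*np.sin(a),.106) for a in np.linspace(0,6.28,30)],
        [(.017,-.028,.076),(.095,-.028,.076),(.095,.028,.076),(.017,.028,.076)]]
    for s,col in zip(sh,[(0,0,255),(0,255,0),(0,255,255),(255,0,255)]):
        cv2.polylines(im,[np.int32([px(P) for P in s])],True,col,1)
    cv2.imwrite(name,im)
E
python3 - <<'E'
from h import *
p=[.570,.191,np.radians(-16.5)]
ct=cam('top')
overlay(ct,p,(205,120,355,290),4,'pics/t1.png')
a=cv2.imread('pics/t1.png')
overlay(cam('scene'),p,(140,160,330,290),4,'pics/s1.png')
b=cv2.imread('pics/s1.png')
h=600
a=cv2.resize(a,(400,453));b=cv2.resize(b,(400,274))
o=np.zeros((460,800,3),np.uint8);o[:453,:400]=a;o[:274,400:]=b
cv2.imwrite('pics/ov1.png',o)
E
```

```text
(no output)
```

View pics/ov1.png

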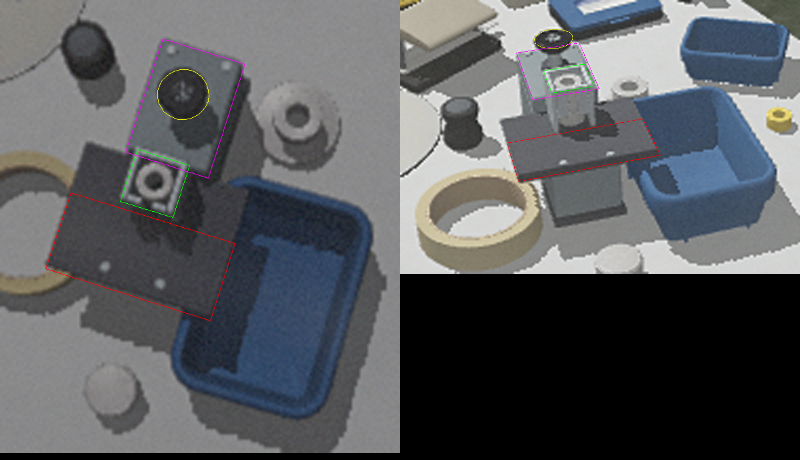

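The overlay matches to within a millimetre or two, with the feeder at (0.570, 0.191) and yaw -16.5°. The tool is already within about 1.2° of its axes. I'm moving above the plunger with the jaw shut.

Request:
apply_moves:
  increments:
    - [0, 0, 0, 0, 0, -1.2]
    - [-0.0268, -0.0165, 0, 0, 0, 0]
    - [-0.0268, -0.0165, 0, 0, 0, 0]
    - [-0.0268, -0.0165, 0, 0, 0, 0]
    - [-0.0268, -0.0165, 0, 0, 0, 0]
    - [-0.0268, -0.0165, 0, 0, 0, 0]
    - [-0.0268, -0.0165, 0, 0, 0, 0]
    - [-0.0268, -0.0165, 0, 0, 0, 0]
    - [-0.0268, -0.0165, 0, 0, 0, 0]
    - [-0.0268, -0.0165, 0, 0, 0, 0]
    - [-0.0268, -0.0165, 0, 0, 0, 0]
  jaw: 0

```text
time_s: 2.22
position: [0.4161, 0.4076, 0.2315]
eef_rot: [[-0.959, 0.283, 0.0], [0.283, 0.959, 0.0], [-0.0, 0.0, -1.0]]
wrist_force: [-0.6, 0.7, 0.1]
finger_gap: -0.0001
grip_force: 0.0
```

Request:
apply_moves:
  increments:
    - [-0.0268, -0.0165, 0, 0, 0, 0]
    - [-0.0268, -0.0165, 0, 0, 0, 0]
    - [-0.0268, -0.0165, 0, 0, 0, 0]
    - [-0.0268, -0.0165, 0, 0, 0, 0]
    - [-0.0268, -0.0165, 0, 0, 0, 0]
    - [-0.0268, -0.0165, 0, 0, 0, 0]
    - [-0.0268, -0.0165, 0, 0, 0, 0]
    - [-0.0268, -0.0165, 0, 0, 0, 0]
    - [-0.0268, -0.0165, 0, 0, 0, 0]
    - [-0.0268, -0.0165, 0, 0, 0, 0]
    - [0, 0, 0, 0, 0, 0]
    - [0, 0, 0, 0, 0, 0]

```text
time_s: 3.22
position: [0.6262, 0.1731, 0.231]
eef_rot: [[-0.958, 0.286, -0.0], [0.286, 0.958, 0.0], [0.0, -0.0, -1.0]]
wrist_force: [-0.9, 0.4, -0.2]
finger_gap: -0.0001
grip_force: 0.0
```

Request:
apply_moves:
  increments:
    - [0, 0.001, 0.02, 0, 0, 0]
    - [0, 0, 0.03, 0, 0, 0]
    - [0, 0, 0.03, 0, 0, 0]
    - [0, 0, 0.025, 0, 0, 0]
    - [0, 0, 0.013, 0, 0, 0]
    - [0, 0, 0.004, 0, 0, 0]
    - [0, 0, 0.004, 0, 0, 0]
    - [0, 0, 0.004, 0, 0, 0]
    - [0, 0, 0.004, 0, 0, 0]
    - [0, 0, 0.004, 0, 0, 0]
    - [0, 0, 0.004, 0, 0, 0]
    - [0, 0, 0, 0, 0, 0]

```text
time_s: 4.22
position: [0.6266, 0.1762, 0.0905]
eef_rot: [[-0.959, 0.284, 0.002], [0.284, 0.959, 0.001], [-0.002, 0.002, -1.0]]
wrist_force: [-2.1, 2.8, 4.2]
finger_gap: 0.0001
grip_force: 2.0
```

Request:
apply_moves:
  increments:
    - [0, 0, 0.003, 0, 0, 0]
    - [0, 0, 0.003, 0, 0, 0]
    - [0, 0, 0.002, 0, 0, 0]
    - [0, 0, 0, 0, 0, 0]
    - [0, 0, 0, 0, 0, 0]

```text
time_s: 4.63
position: [0.6268, 0.1762, 0.083]
eef_rot: [[-0.959, 0.284, 0.002], [0.284, 0.959, 0.001], [-0.002, 0.002, -1.0]]
wrist_force: [-2.5, 0.5, 5.4]
finger_gap: 0.0001
grip_force: 2.8
```

Request:
apply_moves:
  increments:
    - [0, 0, 0.001, 0, 0, 0]
    - [0, 0, 0.001, 0, 0, 0]
    - [0, 0, 0.001, 0, 0, 0]
    - [0, 0, 0, 0, 0, 0]
    - [0, 0, 0, 0, 0, 0]

```text
time_s: 5.05
position: [0.6268, 0.1762, 0.0819]
eef_rot: [[-0.959, 0.284, 0.003], [0.284, 0.959, 0.001], [-0.002, 0.002, -1.0]]
wrist_force: [-6.4, 2.0, 14.6]
finger_gap: 0.0001
grip_force: 7.0
```

The plunger is at its stop, with 14.6 N at z = 0.082. I'll lift off and move over the +y end of the deck, then look.

Request:
apply_moves:
  increments:
    - [0, 0, -0.004, 0, 0, 0]
    - [0, 0, -0.006, 0, 0, 0]
    - [0, 0, -0.01, 0, 0, 0]
    - [0, 0, -0.02, 0, 0, 0]
    - [0, 0, -0.03, 0, 0, 0]
    - [0.016, 0.008, 0, 0, 0, 0]
    - [0.02, 0.01, 0, 0, 0, 0]
    - [0.02, 0.01, 0, 0, 0, 0]
    - [0.02, 0.01, 0, 0, 0, 0]
    - [0.02, 0.005, 0, 0, 0, 0]
    - [0, 0, 0, 0, 0, 0]
    - [0, 0, 0, 0, 0, 0]

```text
time_s: 6.05
position: [0.5455, 0.2444, 0.1486]
eef_rot: [[-0.959, 0.282, 0.001], [0.282, 0.959, -0.0], [-0.001, 0.0, -1.0]]
wrist_force: [-0.1, 0.2, 0.2]
finger_gap: 0.0001
grip_force: 0.0
```

```bash
python3 - <<'E'
from h import *
p=[.570,.191,np.radians(-16.5)]
for n in('scene','wrist'):
    c=cam(n);cv2.imwrite(f'pics/{n}2.png',c['im'])
    for k,z in(('collar_low',.062),('plunger_top',.106)):
        for m in spotter.mark_of(n,k)[:3]:
            u,v=m['centre'][0]*560,m['centre'][1]*420
            q=ray(c,u,v,z)[:2]-p[:2];a=p[2]
            print(n,k,round(m['confidence'],2),np.round([u,v]),'F',np.round([np.cos(a)*q[0]+np.sin(a)*q[1],-np.sin(a)*q[0]+np.cos(a)*q[1]],4))
s=cv2.imread('pics/scene2.png')[150:290,140:330];w=cv2.imread('pics/wrist2.png')
o=np.zeros((300,800,3),np.uint8);o[:300,:400]=cv2.resize(w,(400,300));o[:295,400:]=cv2.resize(s,(400,295),interpolation=cv2.INTER_CUBIC)
cv2.imwrite('pics/ov2.png',o);print(robot.get_obs()['position'])
E
```

```text
scene collar_low 0.43 [227. 227.] F [-0.0349 -0.0027]
scene plunger_top 0.69 [208. 177.] F [0.0631 0.0077]
wrist collar_low 0.94 [215. 226.] F [-0.0315 -0.0007]
[0.54666484 0.24335253 0.14832304]
```

View pics/ov2.png

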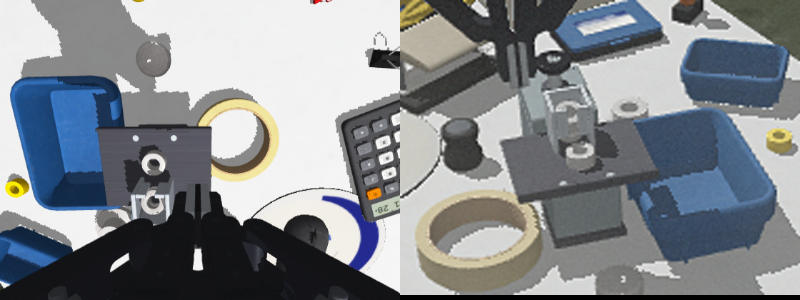

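The wrist view, at about (215,226), shows one collar flat on the deck, with the stack still in the magazine. The plunger is up. The tip is at feeder (-0.037, +0.044), so I'll lower beside the collar.

Request:
apply_moves:
  increments:
    - [0, 0, 0.015, 0, 0, 0]
    - [0, 0, 0.02, 0, 0, 0]
    - [0, 0, 0.02, 0, 0, 0]
    - [0, 0, 0.015, 0, 0, 0]
    - [0, 0, 0.008, 0, 0, 0]
    - [0, 0, 0.003, 0, 0, 0]
    - [0, 0, 0, 0, 0, 0]
    - [0, 0, 0, 0, 0, 0]

```text
time_s: 7.02
position: [0.5467, 0.244, 0.068]
eef_rot: [[-0.959, 0.284, 0.001], [0.284, 0.959, 0.0], [-0.001, 0.001, -1.0]]
wrist_force: [0.2, 0.5, 0.3]
finger_gap: -0.0001
grip_force: 0.0
```

Request:
apply_moves:
  increments:
    - [0, 0, 0.0015, 0, 0, 0]
    - [0, -0.005, 0, 0, 0, 0]
    - [0, -0.007, 0, 0, 0, 0]
    - [0, -0.007, 0, 0, 0, 0]
    - [0, -0.007, 0, 0, 0, 0]
    - [0, -0.007, 0, 0, 0, 0]
    - [0, -0.007, 0, 0, 0, 0]
    - [0, -0.007, 0, 0, 0, 0]
    - [0, 0, 0, 0, 0, 0]

```text
time_s: 7.77
position: [0.532, 0.1974, 0.0658]
eef_rot: [[-0.959, 0.285, -0.0], [0.285, 0.959, -0.001], [0.0, -0.001, -1.0]]
wrist_force: [0.0, 0.5, -0.4]
finger_gap: -0.0
grip_force: 0.0
```

```bash
python3 - <<'E'
from h import *
c=cam('wrist');cv2.imwrite('pics/w3.png',c['im'][100:340,60:400])
for m in spotter.mark_of('wrist','collar_low')[:2]:
    print(m['confidence'],m['centre'][0]*560,m['centre'][1]*420)
E
```

```text
0.85 226.184 279.80400000000003
```

View pics/w3.png

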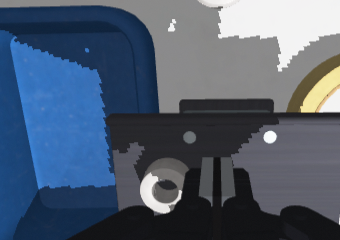

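The wrist crop shows the collar at about (162,188), against the bin-side face of the fingers and moving toward the bin. I'll push on over the edge.

Request:
apply_moves:
  increments:
    - [0, -0.005, 0, 0, 0, 0]
    - [0, -0.008, 0, 0, 0, 0]
    - [0, -0.008, 0, 0, 0, 0]
    - [0, -0.008, 0, 0, 0, 0]
    - [0, -0.008, 0, 0, 0, 0]
    - [0, -0.003, 0, 0, 0, 0]
    - [0, 0, 0, 0, 0, 0]
    - [0, 0, 0, 0, 0, 0]

```text
time_s: 8.53
position: [0.5209, 0.16, 0.0656]
eef_rot: [[-0.959, 0.285, -0.0], [0.285, 0.959, -0.0], [0.0, -0.0, -1.0]]
wrist_force: [0.2, -0.0, -0.3]
finger_gap: -0.0001
grip_force: 0.0
```

Request:
apply_moves:
  increments:
    - [0, 0.005, 0, 0, 0, 0]
    - [0, 0.005, -0.005, 0, 0, 0]
    - [0, 0, -0.02, 0, 0, 0]
    - [0, 0, -0.03, 0, 0, 0]
    - [0, 0, -0.03, 0, 0, 0]
    - [0, 0, -0.03, 0, 0, 0]
    - [0, 0.03, -0.02, 0, 0, 0]
    - [0, 0.03, 0, 0, 0, 0]
    - [0, 0.03, 0, 0, 0, 0]
    - [0, 0.03, 0, 0, 0, 0]
    - [0, 0, 0, 0, 0, 0]
    - [0, 0, 0, 0, 0, 0]

```text
time_s: 9.53
position: [0.5581, 0.2873, 0.2008]
eef_rot: [[-0.96, 0.281, 0.0], [0.281, 0.96, -0.0], [-0.0, 0.0, -1.0]]
wrist_force: [-1.2, -0.6, 0.2]
finger_gap: -0.0003
grip_force: 0.0
```

```bash
python3 - <<'E'
from h import *
c=cam('wrist')
for m in spotter.mark_of('wrist','collar_low')[:4]: print(m['confidence'],m['centre'][0]*560,m['centre'][1]*420)
s=cam('scene')['im'][150:290,140:330]
o=np.zeros((300,800,3),np.uint8);o[:300,:400]=cv2.resize(c['im'],(400,300));o[:295,400:]=cv2.resize(s,(400,295),interpolation=cv2.INTER_CUBIC)
cv2.imwrite('pics/ov4.png',o);print(robot.get_obs()['position'])
E
```

```text
0.57 168.39200000000002 328.692
0.55 119.672 192.31799999999998
[0.55759329 0.28471341 0.20054139]
```

View pics/ov4.png

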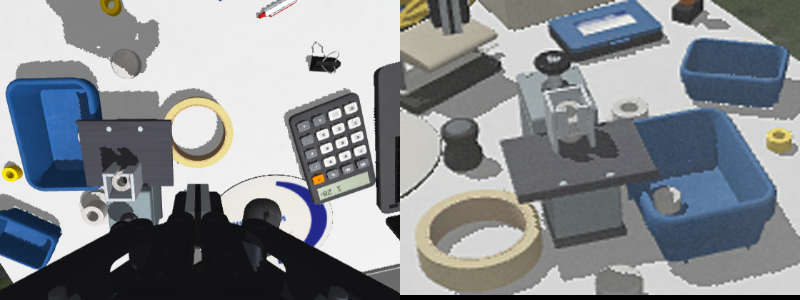

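```bash
python3 - <<'E'
from h import *
p=[.570,.191,np.radians(-16.5)];a=p[2]
c=cam('scene');t=cam('top')
for z in(.003,.015,.03,.05):
    q=ray(c,267,245,z)[:2]-p[:2];print(z,'F',np.round([np.cos(a)*q[0]+np.sin(a)*q[1],-np.sin(a)*q[0]+np.cos(a)*q[1]],4))
s=c['im'][205:285,235:325];u=t['im'][175:285,255:355]
o=np.zeros((400,800,3),np.uint8);o[:360,:400]=cv2.resize(s,(400,360),interpolation=cv2.INTER_CUBIC);o[:400,400:764]=cv2.resize(u,(364,400),interpolation=cv2.INTER_CUBIC)
cv2.imwrite('pics/ov5.png',o)
E
```

```text
0.003 F [-0.0284 -0.0734]
0.015 F [-0.0433 -0.0693]
0.03 F [-0.0619 -0.0641]
0.05 F [-0.0867 -0.0572]
```

View pics/ov5.png

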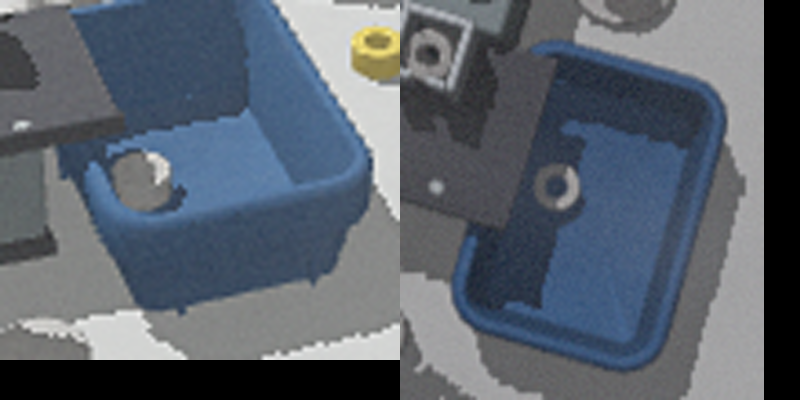

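The collar lies on the bin floor in both crops, at about (140,180) and (556,187). The stack is still in the magazine.

```bash
python3 -c "
from station import robot
print(robot.hand_in())"
```

```text
the job is handed in; nothing more can be done
None
```

I pressed the plunger once, pushed the ejected collar off the deck into the large bin, and handed the job in; the last pictures show it on the bin floor and the other two collars still in the magazine, but the hand-in gave no verdict.

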